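# Refit the filter cassette of the nail-dust extractor

## Robot

A 6-joint arm with a two-finger parallel gripper is mounted at the origin on the work surface. World frame = base frame: x ahead of the robot, y to its left, z up, the work surface at z = 0. Lengths are in m, angles in degrees, forces in N, time in s.
With the tool pointing down it reaches from about 0.25 to 0.725 m from the base axis. Payload 9.7 kg.
Tool frame: the origin (TCP) lies midway between the tips of the shut fingers; the grasp point (between the pads) lies 19 mm behind it; z points along the fingers, y is the line along which they close (so a half turn about z gives the same grasp; the last joint's range is limited). The gripper opens to 85 mm and grips with 20 to 120 N. Pads are 22 mm wide; open, the fingers measure 114 mm over their backs; the gripper's body (76 mm by 85 mm) begins 54 mm behind the grasp point. The pads swing forward as they close: fully open they stand 13 mm farther back than shut.
Start: joints at [-77.12, 4.979, 10.078, 95.1, 0, 90], TCP at [0.123, -0.536, 0.231] pointing down, gripper open.
Joint ranges: [-179.16, 179.16], [-48.56, 103.87], [-65.8, 70.77], [-126.05, 130.52], [-82.76, 87.17], [-180, 180]. Speed limits (degrees/s): [127.2, 127.2, 147.25, 180, 180, 180].

## Interface

Orientations are given as [roll, pitch, yaw] about the fixed x, y, z axes, in that order (R = Rz(yaw) Ry(pitch) Rx(roll)).
In Python, from workcell import bot gives the robot as it stands.
- The arm moves only by the shell command python3 -m crank 'ROWS' [FORCE]. ROWS is JSON, a list of rows, each an object with "gripper": the finger opening in mm, from 0 to 85.4; "travel": the shift along the tool's x, y, z in mm, a list of three; "twist": the turn, a rotation vector about the tool's x, y, z in rad, a list of three. In form: [{"gripper": gripper, "travel": [tx, ty, tz], "twist": [rx, ry, rz]}, ...]. A call has 1 to 12 rows; each row shifts and turns the commanded pose from where the row before left it, along the tool's axes as they then stand; what a row does not reach is not made up. A row lasts 1/8 s, in which the tool goes at most 62.5 mm and 10.7 degrees, less where a joint would pass 70% of its speed; a pose out of reach is approached as far as the arm can. A call is refused whole if a number of a shift passes 62.5 or a number of a turn 0.188, either way. A call with a gripper value outside its range is refused whole. The fingers move at their own pace and stop on an object; FORCE is the grip in N (left out, the last holds). Time passes only in rows, so rows that do not move let the fingers close. It gives the time, the measured TCP pose, the force, the opening and the grip force at its end, in the units of the state.
- bot.get_obs(): the state, without advancing time (a new reading comes with each control period).
- bot.camera(name): name is "side" or "top"; returns the picture (480x640x3 uint8, red, green, blue); there is no depth.
- bot.calibration(name): a dict with "vfov" (degrees; the focal length in pixels is half the picture's height over the tangent of half this angle, whatever the lens; pixels are square), "cx", "cy" (the principal point, pixels), "camera_from_world" (4x4, takes a point from world to camera coordinates). Camera axes: x right, y down, z forward; pixel columns grow to the right and rows downward; lengths in m; the calibration is good to about 2 mm. A picture is of the moment at which its call begins. calibration takes no time and is no camera call.
- bot.job_done(): hands the job in; it is judged then, once.
The state is a dict: "time": time; "q": joint angles; "qd": joint speeds; "joint_efforts": joint torques, N m; "ee_pos": TCP position; "tcp_rot": TCP orientation; "wrist_force": force on the tool from outside, world axes, zero at the start; "torque": the same for the moment, N m; "opening": finger opening in m; "grasp_force": force on a finger pad.
Only numpy, scipy, OpenCV 4.12 (cv2) and the standard library are available. Lean on these libraries where they do the work, as an engineer would, in place of code of your own. Each camera call takes 0.05 s, during which the arm holds its last target. There are 200 camera calls.

## Task

Put the loose black filter cassette back into the white nail-dust extractor: hook its two tabs under the lip of the well, then swing it down until it lies flush in the well. Then slide the catch fully over its edge to lock it. Leave everything else on the table standing where it is.

Things in the scene. Friction and masses are not known exactly. Their poses are not given: they have to be found in the camera images.
- extractor: White nail-dust extractor, fixed box 212 x 190 x 78 mm, left or right of centre, yaw within 0.3 rad. Origin on the table under the centre of its well; z up; +x from hook lip to sliding catch, roughly away from the robot. Flat top at z = 78 mm. The open well spans x -64 to 64, y -59 to 59 mm. Solid deck with the catch from x = 64 to 118 mm.
- lip (a point): Lower edge of the hook lip at the well's -x end: (-64, 0, 74) mm in the extractor's frame, axes as the extractor's. The lip is 4 mm thick, 118 mm wide, its top flush with the extractor's; under it a hollow pocket reaches back to x = -84 mm and down to z = 40 mm. The cassette's tabs go under it.
- seat (a point): Centre of the seat in the well, (0, 0, 67) mm in the extractor's frame: the height of the two rails (x -50 to 64 mm, |y| 51 to 59 mm) on which the cassette's underside comes to rest; between the rails the well is open down to a low fan at z = 48 mm.
- cassette_grip (a point): Centre of the fin of the loose black filter cassette (0.17 to 0.29 kg), flat on the table at first: plate 120 (x) x 110 (y) x 11 mm with a central upright fin on top, 12 (x) x 56 (y) x 24 mm high, pinched across its 12 mm. The point is 23 mm above the plate's underside, mid-plate. z out of the plate, -x to the tabs. Seated: (0, 0, 90) mm in the extractor's frame, axes parallel, plate top flush; 4 mm play.
- cassette_tabs (a point): Midway between the ends of the cassette's two tabs: (-76, 0, -21) mm from cassette_grip in its axes. Tabs stick out 16 mm from the plate's -x edge, flush with its underside, 4 mm thick, 24 mm wide, at y = 30 and -30 mm. Flat, the cassette is 8 mm too long to go in; tilted about 20 degrees, tabs down, they pass under the lip. Nothing snaps; it rests by its weight.
- catch_knob (a point): Centre of the upright grip of the grey sliding catch on the extractor's deck: 12 (x) x 16 (y) x 18 mm high, standing on the catch's plate (34 x 32 x 4.5 mm, upper face 84 mm above the table); this point is 93 mm above the table, axes as the extractor's. It can be pinched across its 16 mm or pushed.
- catch (a joint): Travel of the catch: 0 = fully back (its plate's edge at x = 72 mm in the extractor's frame; starts at 0 to 0.004), 0.022 m = slid fully home towards the lip (extractor's -x), its plate then 10 mm over the seated cassette's edge. Slides at about 1.5 N and stays where it is left.
- polish_a: Bystander: small clear nail-polish bottle with black cap, 28 mm across, 70 mm tall, between the extractor and the cassette; origin at its underside.
- polish_b: Bystander: amber nail-polish bottle with black cap, 28 mm across, 70 mm tall, beyond them; origin at its underside.
- polish_c: Bystander: clear nail-polish bottle with brass cap, 28 mm across, 70 mm tall, beyond them; origin at its underside.
- cream: Bystander: squat white jar, 60 mm across, 55 mm tall, to the right; origin at its underside.
- tumbler: Bystander: clear plastic cup, 70 mm across, 90 mm tall, to the left; origin at its underside.
- buffer: Bystander: grey nail-buffer block, 90 x 26 x 26 mm, lying between the extractor and the cassette, on the robot's side; origin at its underside.
- brush: Bystander: wooden-handled brush, 120 mm long, lying beyond; origin at its underside.

How it is judged:
By the outcome, as a careful person would: the job done as asked, in the order asked, and still so for the second after the job is handed in, with the robot touching nothing.
It also fails if it takes over 58 s, if anything falls off the work surface, if the arm or the gripper's body presses on something with over 40 N, if the wrist force passes 120 N, or if a joint passes its speed limit or range.

## Working session

There is one attempt and no reset: what is moved stays moved. The work goes in short steps, Python scripts to look and compute and a shell command to move; the robot and the scene stay as the last step left them, time stands still between calls to the robot, and variables do not carry over. Pictures are saved under pics/ and viewed, at most 11 in all, crops included, and the job is handed in when it is done.

```bash
mkdir -p pics; ls; python3 - <<'E'
from workcell import bot
import cv2
for n in("top","side"):
    cv2.imwrite(f"pics/{n}0.png",bot.camera(n)[:,:,::-1]); c=bot.calibration(n); print(n,c)
print(bot.get_obs())
E
```

```text
pics
top {'vfov': 44.289291995305106, 'cx': 316.0962067208765, 'cy': 240.2402017305558, 'camera_from_world': array([[-0.01619373, -0.99948213, -0.02780718,  0.03245335],
       [-0.99144592,  0.01965334, -0.12902997,  0.57881288],
       [ 0.12950965,  0.02547984, -0.99125074,  1.34090943],
       [ 0.        ,  0.        ,  0.        ,  1.        ]])}
side {'vfov': 48.81213239783772, 'cx': 318.5796863794302, 'cy': 229.13680183725373, 'camera_from_world': array([[-0.72066838, -0.69315994, -0.01289879,  0.43560032],
       [-0.43596975,  0.46758076, -0.76895943,  0.30656583],
       [ 0.5390431 , -0.54854127, -0.63916744,  0.92965024],
       [ 0.        ,  0.        ,  0.        ,  1.        ]])}
{'time': 0.1, 'q': array([-7.71199033e+01,  5.00915507e+00,  1.00371657e+01,  9.50990372e+01,
        1.02436740e-03,  9.00016759e+01]), 'qd': array([ 0.05704938, -0.11862381,  0.07104457,  0.09401204, -0.04391455,
       -0.05051537]), 'joint_efforts': array([ 8.87504120e-04, -5.21558619e+01,  4.65655267e+01,  1.58538896e-02,
       -1.49598759e-05,  5.84231032e-06]), 'ee_pos': array([ 0.12255915, -0.53595402,  0.23062601]), 'tcp_rot': array([-1.79928973e+02, -1.02228911e-03,  1.28784195e+01]), 'wrist_force': array([-0.57069103,  0.01695732,  0.40067285]), 'torque': array([ 0.04567897, -0.02330551,  0.02809501]), 'grasp_force': 0.0, 'opening': 0.08574144687532848}
```

View pics/top0.png

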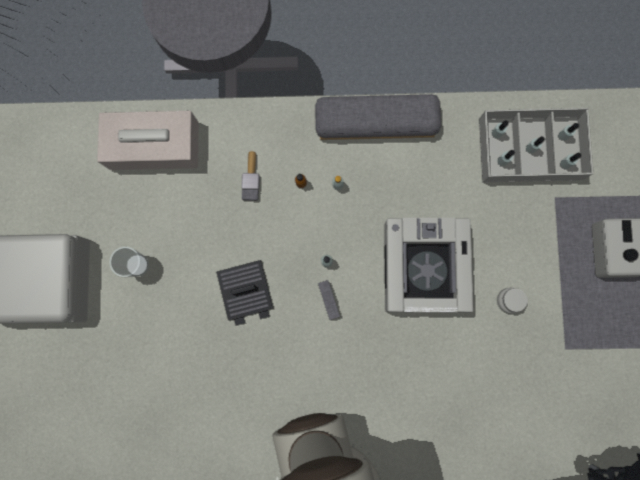

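View pics/side0.png

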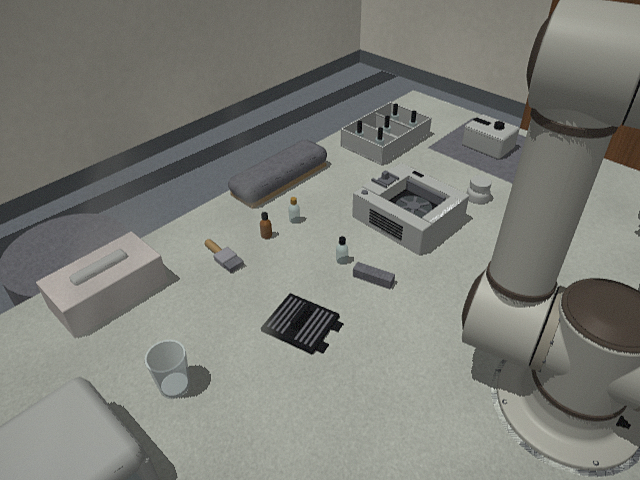

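The top view shows the extractor well at about (430,270), with the catch on its far side at (430,228). The cassette is at (245,290) with its tabs towards the robot at about (239,321) and (265,317), and polish_a and the buffer stand between them at (327,262) and (329,300). I'll measure both next.

```bash
cat > h.py <<'E'
import numpy as np, cv2
from workcell import bot
def cal(n):
    c=bot.calibration(n); f=240/np.tan(np.radians(c["vfov"]/2)); return f,c["cx"],c["cy"],np.array(c["camera_from_world"])
def ray(n,p):
    f,cx,cy,T=cal(n); d=T[:3,:3].T@np.array([(p[0]-cx)/f,(p[1]-cy)/f,1]); return -T[:3,:3].T@T[:3,3],d
def plane(n,p,z):
    o,d=ray(n,p); return o+d*(z-o[2])/d[2]
def proj(n,P):
    f,cx,cy,T=cal(n); q=T[:3,:3]@np.array(P)+T[:3,3]; return np.array([f*q[0]/q[2]+cx,f*q[1]/q[2]+cy])
def tri(p,q):
    o,d=ray("top",p);a,e=ray("side",q); s=np.linalg.lstsq(np.c_[d,-e],a-o,rcond=None)[0]
    A=o+d*s[0];B=a+e*s[1]; return (A+B)/2,np.linalg.norm(A-B)
E
python3 - <<'E'
from h import *
t=cv2.imread("pics/top0.png"); s=cv2.imread("pics/side0.png")
a=cv2.resize(t[205:330,375:485],None,fx=4,fy=4,interpolation=cv2.INTER_CUBIC)
b=cv2.resize(t[250:330,210:280],None,fx=5,fy=5,interpolation=cv2.INTER_CUBIC)
c=np.zeros((500,800,3),np.uint8);c[:500,:440]=a;c[:400,445:795]=b;cv2.imwrite("pics/z1.png",c)
a=cv2.resize(s[160:255,345:475],None,fx=3,fy=3,interpolation=cv2.INTER_CUBIC)
b=cv2.resize(s[285:360,255:350],None,fx=4,fy=4,interpolation=cv2.INTER_CUBIC)
c=np.zeros((300,780,3),np.uint8);c[:285,:390]=a;c[:300,395:775]=b;cv2.imwrite("pics/z2.png",c)
g=cv2.cvtColor(t,cv2.COLOR_BGR2GRAY)
m=np.zeros_like(g);m[250:330,210:280]=(g[250:330,210:280]<95)*255
m=cv2.morphologyEx(m,cv2.MORPH_CLOSE,np.ones((5,5)))
m2=cv2.morphologyEx(m,cv2.MORPH_OPEN,np.ones((15,15)))
for M in(m,m2):
    k=max(cv2.findContours(M,0,1)[0],key=cv2.contourArea);bx=cv2.boxPoints(cv2.minAreaRect(k));print(bx,[plane("top",p,.011).round(4)for p in bx])
E
```

```text
[[215.47063 270.88235]
 [261.35297 259.41177]
 [275.29413 315.17648]
 [229.4118  326.64706]] [array([0.5141, 0.2634, 0.011 ]), array([0.5394, 0.1538, 0.011 ]), array([0.4072, 0.1215, 0.011 ]), array([0.3822, 0.2297, 0.011 ])]
[[215.47061 270.88235]
 [261.35297 259.41177]
 [274.58826 312.35294]
 [228.7059  323.82352]] [array([0.5141, 0.2634, 0.011 ]), array([0.5394, 0.1538, 0.011 ]), array([0.4138, 0.1231, 0.011 ]), array([0.3888, 0.2314, 0.011 ])]
```

View pics/z1.png

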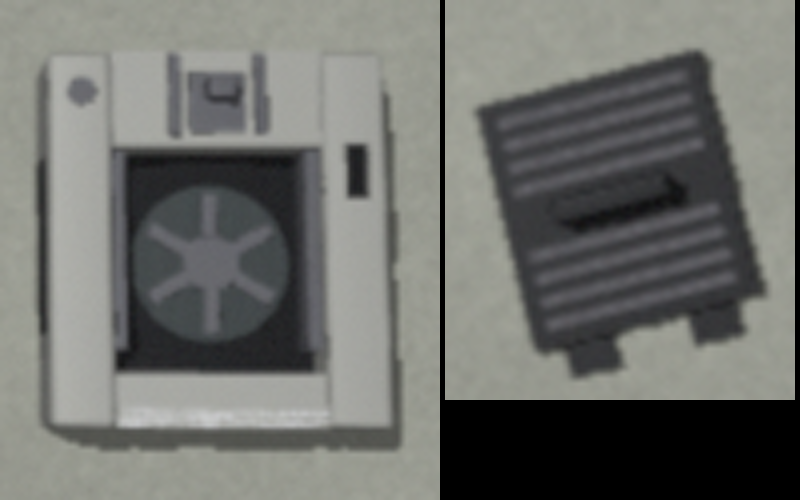

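View pics/z2.png

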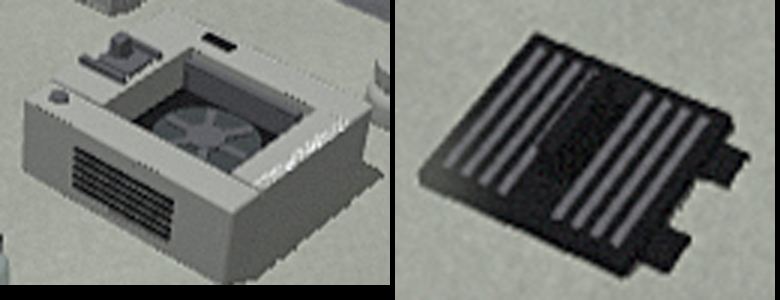

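Zooms: in the top view the extractor's upper face has crop corners (47,57), (378,55), (392,425), (52,428), and the well (114,150), (321,150), (328,372), (118,370). The side view shows the same features clearly. The cassette's edges, fin and tabs are clean in both.

```bash
cat >> h.py <<'E'
def fit(L,W):
    L=np.array(L,float);W=np.array(W);a=L-L.mean(0);b=W-W.mean(0)
    th=np.arctan2((a[:,0]*b[:,1]-a[:,1]*b[:,0]).sum(),(a*b).sum());R=np.array([[np.cos(th),-np.sin(th)],[np.sin(th),np.cos(th)]])
    t=W.mean(0)-R@L.mean(0); return t,np.degrees(th),np.abs(W-(L@R.T+t)).max(1)
E
python3 - <<'E'
from h import *
np.set_printoptions(precision=4,suppress=True)
u=lambda p,k,o:(np.array(p)+.5)/k-.5+o
def go(name,n,pts,k,o,L,z):
    W=[plane(n,u(p,k,o),z)[:2] for p in pts]; print(name,n,*fit(np.array(L)/1e3,W))
O=[(118,95),(118,-95),(-94,-95),(-94,95)];Wl=[(64,59),(64,-59),(-64,-59),(-64,59)]
go("outer","top",[(47,57),(378,55),(392,425),(52,428)],4,(375,205),O,.078)
go("well","top",[(113,150),(322,150),(328,372),(117,371)],4,(375,205),Wl,.078)
go("outer3","side",[(22,100),(368,112),(232,208)],3,(345,160),[O[0],O[2],O[3]],.078)
go("well","side",[(105,107),(183,50),(315,108),(257,185)],3,(345,160),Wl,.078)
C=[(60,55),(60,-55),(-60,-55),(-60,55)]
go("cass","top",[(480-445,108),(702-445,52),(764-445,294),(538-445,350)],5,(210,250),C,.011)
go("tabs","top",[(575-445,377),(622-445,364),(700-445,344),(745-445,333)],5,(210,250),[(-76,42),(-76,18),(-76,-18),(-76,-42)],.003)
go("cass","side",[(418-395,175),(538-395,32),(735-395,118),(630-395,265)],4,(255,285),C,.011)
tk=u((231,77),4,(375,205)); sk=u((122,34),3,(345,160)); print("knob top",tri(tk,sk))
for n,p in(("a",(327,262)),):print(n,plane("top",p,.05))
print("buffer",[plane("top",p,.026)[:2] for p in((319,283),(327,281),(340,317),(331,319))])
print("a cap",plane("top",(327,260),.07))
E
```

```text
outer top [ 0.5022 -0.2312] -0.7724511413496318 [0.0018 0.0018 0.0023 0.0011]
well top [ 0.5025 -0.2325] -1.1214672264662038 [0.0018 0.0018 0.0017 0.0019]
outer3 side [ 0.5043 -0.2285] -1.6319655029350302 [0.0037 0.0083 0.0086]
well side [ 0.4988 -0.2303] 3.428077720151678 [0.0072 0.0027 0.0047 0.0126]
cass top [0.4682 0.1935] 13.50070565231264 [0.0005 0.0014 0.0003 0.0016]
tabs top [0.4695 0.1935] 13.446416491156693 [0.0003 0.0008 0.0012 0.0008]
cass side [0.4676 0.1937] 14.268448163581485 [0.0013 0.0006 0.0017 0.0023]
knob top (array([ 0.6023, -0.2395,  0.1005]), np.float64(0.0010714141679649303))
a [ 0.5267 -0.0026  0.05  ]
buffer [array([0.48  , 0.0172]), array([ 0.4843, -0.0016]), array([ 0.4005, -0.0301]), array([ 0.3962, -0.0092])]
a cap [ 0.5294 -0.0028  0.07  ]
```

Extractor: (0.5023, -0.2318), yaw about -1°, consistent to 2 mm. Cassette: (0.4685, 0.1935), yaw 13.5°, and both views agree. I'll turn the tool to yaw 103.5° first, so tool x and y run along the cassette's y and x.

```bash
python3 -m crank '[{"gripper":50,"travel":[0,0,0],"twist":[0,0,-0.1758]},{"gripper":50,"travel":[0,0,0],"twist":[0,0,-0.1758]},{"gripper":50,"travel":[0,0,0],"twist":[0,0,-0.1758]},{"gripper":50,"travel":[0,0,0],"twist":[0,0,-0.1758]},{"gripper":50,"travel":[0,0,0],"twist":[0,0,-0.1758]},{"gripper":50,"travel":[0,0,0],"twist":[0,0,-0.1758]},{"gripper":50,"travel":[0,0,0],"twist":[0,0,-0.1758]},{"gripper":50,"travel":[0,0,0],"twist":[0,0,-0.1758]},{"gripper":50,"travel":[0,0,0],"twist":[0,0,-0.1758]},{"gripper":50,"travel":[0,0,0],"twist":[0,0,0]}]'
cat >> h.py <<'E'
from scipy.spatial.transform import Rotation as Ro
def need(x,y,z,yaw=None):
    o=bot.get_obs();R=Ro.from_euler("xyz",o["tcp_rot"],degrees=True);d=R.inv().apply(np.array([x,y,z])-o["ee_pos"])*1e3
    print("t",round(o["time"],2),"pos",o["ee_pos"].round(4),"rot",o["tcp_rot"].round(2),"q",o["q"].round(1),"F",o["wrist_force"].round(1),"open",round(o["opening"],4),"travel",d.round(1))
E
python3 -c "
from h import *
need(.4685,.1935,.1)"
```

```text
time: 1.35
ee_pos: [0.1226, -0.5361, 0.2309]
tcp_rot: [-180.0, -0.0, 103.5]
wrist_force: [-0.3, 0.6, 0.3]
opening: 0.05
grasp_force: 0.0
t 1.35 pos [ 0.1226 -0.5361  0.2309] rot [-1.8000e+02 -4.0000e-02  1.0347e+02] q [-77.1   5.   10.1  95.1  -0.   -0.6] F [-0.3  0.6  0.3] open 0.05 travel [628.9 506.3 131.3]
```

```bash
python3 -m crank '[{"gripper":50,"travel":[35,28,0],"twist":[0,0,0]},{"gripper":50,"travel":[35,28,0],"twist":[0,0,0]},{"gripper":50,"travel":[35,28,0],"twist":[0,0,0]},{"gripper":50,"travel":[35,28,0],"twist":[0,0,0]},{"gripper":50,"travel":[35,28,0],"twist":[0,0,0]},{"gripper":50,"travel":[35,28,0],"twist":[0,0,0]},{"gripper":50,"travel":[35,28,0],"twist":[0,0,0]},{"gripper":50,"travel":[35,28,0],"twist":[0,0,0]},{"gripper":50,"travel":[35,28,0],"twist":[0,0,0]},{"gripper":50,"travel":[35,28,0],"twist":[0,0,0]},{"gripper":50,"travel":[35,28,0],"twist":[0,0,0]},{"gripper":50,"travel":[35,28,0],"twist":[0,0,0]}]' >/dev/null
python3 -m crank '[{"gripper":50,"travel":[35,28,0],"twist":[0,0,0]},{"gripper":50,"travel":[35,28,0],"twist":[0,0,0]},{"gripper":50,"travel":[35,28,20],"twist":[0,0,0]},{"gripper":50,"travel":[35,28,30],"twist":[0,0,0]},{"gripper":50,"travel":[35,28,40],"twist":[0,0,0]},{"gripper":50,"travel":[30,28,40],"twist":[0,0,0]},{"gripper":50,"travel":[0,0,0],"twist":[0,0,0]},{"gripper":50,"travel":[0,0,0],"twist":[0,0,0]}]'
python3 -c "
from h import *
need(.4685,.1935,.05)
cv2.imwrite('pics/t1.png',bot.camera('side')[:,:,::-1])"
```

```text
time: 3.85
ee_pos: [0.4662, 0.1892, 0.1016]
tcp_rot: [-180.0, 0.0, 103.4]
wrist_force: [1.2, 0.3, -0.2]
opening: 0.0503
grasp_force: 0.0
t 3.85 pos [0.4662 0.1892 0.1016] rot [-1.7997e+02  1.0000e-02  1.0340e+02] q [ 22.1  -2.  -11.4  80.6  -0.   98.7] F [ 1.2  0.3 -0.2] open 0.0503 travel [ 3.6  3.3 51.6]
```

View pics/t1.png

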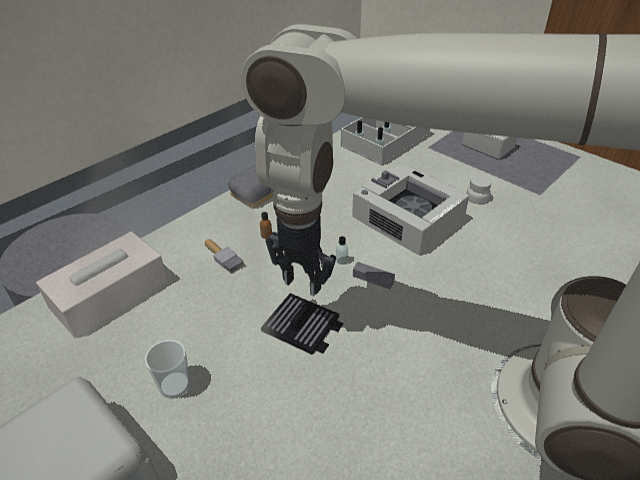

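The side view shows the open fingers straddling the fin line above the cassette at about (305,280), clear of polish_a. I'll descend and grip.

```bash
python3 -m crank '[{"gripper":50,"travel":[3.6,3.3,25],"twist":[0,0,0]},{"gripper":50,"travel":[0,0,25],"twist":[0,0,0]},{"gripper":50,"travel":[0,0,20],"twist":[0,0,0]},{"gripper":50,"travel":[0,0,10],"twist":[0,0,0]},{"gripper":50,"travel":[0,0,7],"twist":[0,0,0]},{"gripper":50,"travel":[0,0,0],"twist":[0,0,0]},{"gripper":0,"travel":[0,0,0],"twist":[0,0,0]},{"gripper":0,"travel":[0,0,0],"twist":[0,0,0]},{"gripper":0,"travel":[0,0,0],"twist":[0,0,0]},{"gripper":0,"travel":[0,0,0],"twist":[0,0,0]},{"gripper":0,"travel":[0,0,0],"twist":[0,0,0]},{"gripper":0,"travel":[0,0,0],"twist":[0,0,0]}]' 60
python3 -c "
from h import *
need(.4685,.1935,.014)"
```

```text
time: 5.4
ee_pos: [0.4691, 0.1939, 0.015]
tcp_rot: [179.9, -0.0, 103.5]
wrist_force: [-0.9, 0.3, 5.6]
opening: 0.0109
grasp_force: 61.1
t 5.4 pos [0.4691 0.1939 0.015 ] rot [ 1.7993e+02 -1.0000e-02  1.0354e+02] q [ 22.5   0.7 -18.4  70.8  -0.   98.9] F [-0.9  0.3  5.6] open 0.0109 travel [-0.3 -0.7  1. ]
```

Gripped at 10.9 mm with the TCP 15 mm above the cassette's underside. I'll lift and yaw to the extractor, and work out waypoints by tab-tip position and tilt.

```bash
python3 -m crank '[{"gripper":0,"travel":[0,0,-10],"twist":[0,0,0]},{"gripper":0,"travel":[0,0,-25],"twist":[0,0,0]},{"gripper":0,"travel":[0,0,-35],"twist":[0,0,0]},{"gripper":0,"travel":[0,0,-35],"twist":[0,0,0]},{"gripper":0,"travel":[0,0,-35],"twist":[0,0,0.085]},{"gripper":0,"travel":[0,0,-25],"twist":[0,0,0.085]},{"gripper":0,"travel":[0,0,-15],"twist":[0,0,0.083]},{"gripper":0,"travel":[0,0,0],"twist":[0,0,0]}]' 80
cat >> h.py <<'E'
E0=np.array([.5023,-.232]);EY=-1.0
def goal(xt,zt,th,dy=0,hold=None):
    """TCP for tab-tip (mm, extractor frame), tilt th deg; prints needed travel and twist in tool axes"""
    s,c=np.sin(np.radians(th)),np.cos(np.radians(th)); x=xt+76*c-15*s; z=zt+76*s+15*c
    e=np.radians(EY);p=E0+np.array([np.cos(e)*x-np.sin(e)*dy,np.sin(e)*x+np.cos(e)*dy])/1e3
    Rg=Ro.from_euler("z",EY,degrees=True)*Ro.from_euler("y",-th,degrees=True)*Ro.from_matrix([[0,1,0],[1,0,0],[0,0,-1]])
    return np.r_[p,z/1e3],Rg
def to(p,R,a=None):
    o=bot.get_obs();
    if a is None:a=(o["ee_pos"],Ro.from_euler("xyz",o["tcp_rot"],degrees=True))
    print("travel",(a[1].inv().apply(p-a[0])*1e3).round(1),"twist",(a[1].inv()*R).as_rotvec().round(4)); return p,R
E
python3 -c "
from h import *
need(.5,-.2,.2)
a=to(*goal(-58,130,22))
a=to(*goal(-58,63,22),a)
for g in((-71.5,63,22),(-73,64,16),(-74.2,65,10),(-75.1,66.5,5),(-76,67,0)): a=to(*goal(*g),a)"
```

```text
time: 6.4
ee_pos: [0.469, 0.1939, 0.1954]
tcp_rot: [179.9, -0.0, 89.1]
wrist_force: [0.0, 0.7, -2.4]
opening: 0.0098
grasp_force: 78.3
t 6.4 pos [0.469  0.1939 0.1954] rot [ 1.7992e+02 -4.0000e-02  8.9070e+01] q [ 22.5  -1.5  -0.6  90.9   0.  113.4] F [ 0.   0.7 -2.4] open 0.0098 travel [-393.3   37.3   -4.8]
travel [-425.3   47.    22.8] twist [-0.3825 -0.0009  0.0011]
travel [  0.  -25.1  62.1] twist [0. 0. 0.]
travel [ -0.  -12.5  -5.1] twist [0. 0. 0.]
travel [0.  0.1 6.5] twist [0.1047 0.     0.    ]
travel [-0.   0.3  6.7] twist [ 0.1047 -0.      0.    ]
travel [0.  0.4 5. ] twist [ 0.0873 -0.     -0.    ]
travel [-0.   0.2  6.1] twist [0.0873 0.     0.    ]
```

```bash
python3 -m crank '[{"gripper":0,"travel":[-20,2,0],"twist":[0,0,0]},{"gripper":0,"travel":[-40,5,0],"twist":[0,0,0]},{"gripper":0,"travel":[-45,5,0],"twist":[0,0,0]},{"gripper":0,"travel":[-45,5,0],"twist":[0,0,0]},{"gripper":0,"travel":[-45,5,0],"twist":[0,0,0]},{"gripper":0,"travel":[-45,5,0],"twist":[0,0,0]},{"gripper":0,"travel":[-45,5,0],"twist":[0,0,0]},{"gripper":0,"travel":[-45,5,0],"twist":[0,0,0]},{"gripper":0,"travel":[-45,5,0],"twist":[0,0,0]},{"gripper":0,"travel":[-30,3,0],"twist":[0,0,0]},{"gripper":0,"travel":[-20,2,0],"twist":[0,0,0]},{"gripper":0,"travel":[0,0,0],"twist":[0,0,0]}]' >/dev/null
python3 -m crank '[{"gripper":0,"travel":[0,0,0],"twist":[-0.0625,0,0]},{"gripper":0,"travel":[0,0,0],"twist":[-0.08,0,0]},{"gripper":0,"travel":[0,0,0],"twist":[-0.08,0,0]},{"gripper":0,"travel":[0,0,0],"twist":[-0.08,0,0]},{"gripper":0,"travel":[0,0,0],"twist":[-0.08,0,0]},{"gripper":0,"travel":[0,0,0],"twist":[0,0,0]},{"gripper":0,"travel":[0,0,0],"twist":[0,0,0]}]'
python3 - <<'E'
from h import *
need(.5,-.2,.2)
a=to(*goal(-58,110,22))
t=bot.camera('top')[190:350,360:520,::-1];s=bot.camera('side')[110:270,320:500,::-1]
c=np.zeros((400,800,3),np.uint8);c[:,:400]=cv2.resize(t,(400,400),interpolation=2);c[:356,400:]=cv2.resize(s,(400,356),interpolation=2);cv2.imwrite('pics/t2.png',c)
E
```

```text
time: 8.78
ee_pos: [0.5086, -0.2314, 0.1945]
tcp_rot: [158.2, 0.0, 89.1]
wrist_force: [0.3, -0.2, -2.5]
opening: 0.0099
grasp_force: 78.7
t 8.78 pos [ 0.5086 -0.2314  0.1945] rot [158.15   0.    89.09] q [-29.7 -14.3 -15.2  69.7  10.3  63. ] F [ 0.3 -0.2 -2.5] open 0.0099 travel [31.2 -6.4 -8.5]
travel [ -0.7 -15.1  39.3] twist [-0.0026 -0.0006  0.0015]
```

View pics/t2.png

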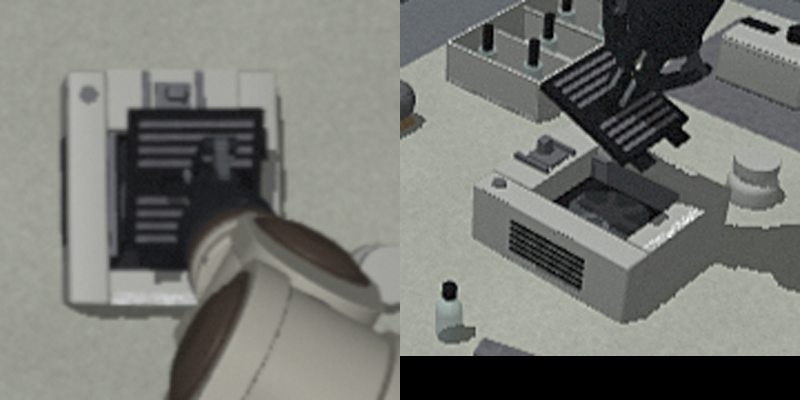

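The side view shows the cassette tilted tabs-down over the well. In the top crop its far edge runs from (131,110) to (266,110). I'll check the sideways centring from those points.

```bash
python3 - <<'E'
from h import *
t=bot.camera('top'); 
P=[plane('top',((x+.5)/2.5-.5+360,(110.5)/2.5-.5+190),.213) for x in(131,266)];print(P, (P[0]+P[1])/2)
g=cv2.cvtColor(t,cv2.COLOR_RGB2GRAY).astype(float)
def edges(r,lo,hi):
    row=g[r-1:r+2].mean(0); d=np.diff(row)[lo:hi]; return [(lo+i+.5,round(d[i])) for i in np.argsort(-abs(d))[:4]]
print("plate row238",edges(238,400,425),edges(238,455,478))
print("deck outer row 228",edges(228,375,395),edges(228,460,482))
o=cv2.cvtColor(cv2.imread('pics/top0.png'),cv2.COLOR_BGR2GRAY).astype(float); g=o
for r in(255,270,290): print("well",r,edges(r,395,415),edges(r,440,462),"outer",edges(r,378,395),edges(r,463,480))
for x0,x1 in((412.5,466.3),):pass
for p in((403.5,255),(455.5,255)): print(plane('top',p,.078))
E
```

```text
[array([ 0.56596767, -0.17784046,  0.213     ]), array([ 0.56377295, -0.28682979,  0.213     ])] [ 0.56487031 -0.23233513  0.213     ]
plate row238 [(np.float64(410.5), -63), (np.float64(411.5), -42), (np.float64(409.5), -25), (np.float64(401.5), -18)] [(np.float64(464.5), 49), (np.float64(465.5), 48), (np.float64(470.5), -36), (np.float64(472.5), 29)]
deck outer row 228 [(np.float64(387.5), 34), (np.float64(391.5), -32), (np.float64(386.5), 31), (np.float64(383.5), -25)] [(np.float64(469.5), -26), (np.float64(471.5), 24), (np.float64(472.5), 14), (np.float64(468.5), -11)]
well 255 [(np.float64(401.5), -36), (np.float64(405.5), -34), (np.float64(402.5), -27), (np.float64(406.5), -22)] [(np.float64(455.5), 27), (np.float64(450.5), 22), (np.float64(456.5), 17), (np.float64(451.5), 15)] outer [(np.float64(383.5), -50), (np.float64(386.5), 50), (np.float64(387.5), 36), (np.float64(384.5), -35)] [(np.float64(470.5), -30), (np.float64(473.5), 29), (np.float64(471.5), -29), (np.float64(472.5), 26)]
well 270 [(np.float64(406.5), -31), (np.float64(401.5), -28), (np.float64(402.5), -28), (np.float64(405.5), -26)] [(np.float64(456.5), 30), (np.float64(455.5), 27), (np.float64(451.5), 20), (np.float64(450.5), 17)] outer [(np.float64(386.5), 50), (np.float64(384.5), -50), (np.float64(383.5), -40), (np.float64(387.5), 38)] [(np.float64(471.5), -33), (np.float64(473.5), 32), (np.float64(470.5), -26), (np.float64(474.5), 18)]
well 290 [(np.float64(406.5), -44), (np.float64(402.5), -28), (np.float64(405.5), -19), (np.float64(401.5), -17)] [(np.float64(457.5), 31), (np.float64(456.5), 30), (np.float64(451.5), 21), (np.float64(452.5), 17)] outer [(np.float64(384.5), -38), (np.float64(387.5), 36), (np.float64(386.5), 25), (np.float64(383.5), -21)] [(np.float64(471.5), -29), (np.float64(472.5), -29), (np.float64(474.5), 29), (np.float64(473.5), 29)]
[ 0.53663873 -0.17541153  0.078     ]
[ 0.53441335 -0.29181904  0.078     ]
```

The cassette sits 1.7 mm too far towards +y relative to the well centre, so I'll correct that and lower it in.

```bash
sed -i 's/E0=.*/E0=np.array([.5023,-.233]);EY=-1.0/' h.py; python3 -m crank '[{"gripper":0,"travel":[-0.8,-7,20],"twist":[-0.0026,0,0]},{"gripper":0,"travel":[-0.9,-8.1,19.3],"twist":[0,0,0]},{"gripper":0,"travel":[0,-4,10],"twist":[0,0,0]},{"gripper":0,"travel":[0,-4,10],"twist":[0,0,0]},{"gripper":0,"travel":[0,-4,10],"twist":[0,0,0]},{"gripper":0,"travel":[0,-2.8,7],"twist":[0,0,0]},{"gripper":0,"travel":[0,-1.4,3.3],"twist":[0,0,0]},{"gripper":0,"travel":[0,-1.4,3.3],"twist":[0,0,0]},{"gripper":0,"travel":[0,0,0],"twist":[0,0,0]},{"gripper":0,"travel":[0,0,0],"twist":[0,0,0]}]'
python3 - <<'E'
from h import *
need(.5,-.2,.2)
to(*goal(-58,63,22)); to(*goal(-71.5,63,22))
E
```

```text
time: 10.18
ee_pos: [0.5095, -0.2338, 0.1055]
tcp_rot: [157.9, 0.0, 89.0]
wrist_force: [-0.5, -0.7, -1.4]
opening: 0.0103
grasp_force: 78.8
t 10.18 pos [ 0.5095 -0.2338  0.1055] rot [1.5791e+02 1.0000e-02 8.9040e+01] q [-30.  -13.8 -24.7  59.6  10.5  62.8] F [-0.5 -0.7 -1.4] open 0.0103 travel [ 33.6  26.2 -91.3]
travel [ 0.7 -0.4 -0. ] twist [ 0.0016 -0.      0.0007]
travel [  0.7 -12.9  -5.1] twist [ 0.0016 -0.      0.0007]
```

No contact yet. I'll slide the tabs under the lip.

```bash
python3 -m crank '[{"gripper":0,"travel":[0.3,-3.2,-1.3],"twist":[0,0,0]},{"gripper":0,"travel":[0.3,-3.2,-1.3],"twist":[0,0,0]},{"gripper":0,"travel":[0,-3.2,-1.3],"twist":[0,0,0]},{"gripper":0,"travel":[0,-3.2,-1.2],"twist":[0,0,0]},{"gripper":0,"travel":[0,0,0],"twist":[0,0,0]},{"gripper":0,"travel":[0,0,0],"twist":[0,0,0]}]'
python3 - <<'E'
from h import *
a=to(*goal(-71.5,63,22)); a=to(*goal(-73,64,16),a)
t=bot.camera('top')[190:350,360:520,::-1];s=bot.camera('side')[150:270,340:490,::-1]
c=np.zeros((400,800,3),np.uint8);c[:,:400]=cv2.resize(t,(400,400),interpolation=2);c[:320,400:]=cv2.resize(s,(400,320),interpolation=2);cv2.imwrite('pics/t3.png',c)
E
```

```text
time: 10.92
ee_pos: [0.4956, -0.233, 0.1052]
tcp_rot: [157.9, 0.0, 89.0]
wrist_force: [0.9, -0.3, -2.2]
opening: 0.0102
grasp_force: 78.8
travel [ 0.1  0.1 -0.2] twist [ 0.0013 -0.0001  0.0005]
travel [0.  0.1 6.5] twist [0.1047 0.     0.    ]
```

View pics/t3.png

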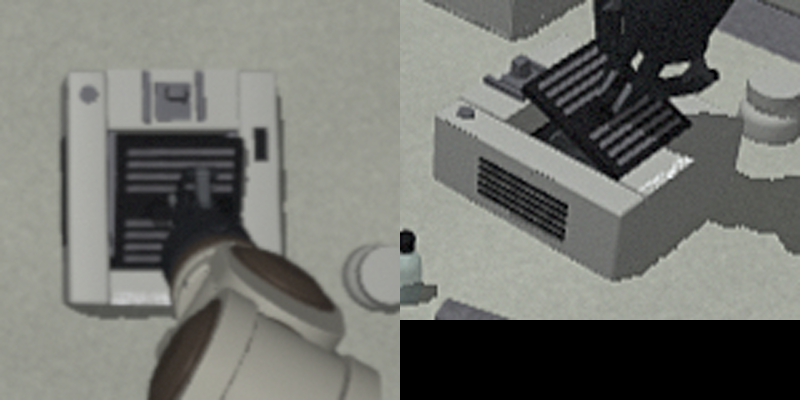

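The tabs are hidden under the lip, and the cassette's near edge meets it at about (615,175) in the crop. There's no contact force. I'll swing it down.

```bash
python3 -m crank '[{"gripper":0,"travel":[0,0,3.2],"twist":[0.0524,0,0]},{"gripper":0,"travel":[0,0.1,3.3],"twist":[0.0524,0,0]},{"gripper":0,"travel":[0,0.1,3.3],"twist":[0.0524,0,0]},{"gripper":0,"travel":[0,0.2,3.4],"twist":[0.0524,0,0]},{"gripper":0,"travel":[0,0.2,2.5],"twist":[0.0437,0,0]},{"gripper":0,"travel":[0,0.2,2.5],"twist":[0.0437,0,0]},{"gripper":0,"travel":[0,0,0],"twist":[0,0,0]},{"gripper":0,"travel":[0,0,0],"twist":[0,0,0]}]'
python3 - <<'E'
from h import *
a=to(*goal(-75.1,66.5,5)); to(*goal(-76,67,0))
E
```

```text
time: 12.02
ee_pos: [0.5011, -0.233, 0.0877]
tcp_rot: [174.9, -0.0, 89.0]
wrist_force: [-0.2, 0.1, -2.8]
opening: 0.0102
grasp_force: 78.7
travel [-0.   0.5 -0.3] twist [ 0.0016 -0.0002  0.0008]
travel [-0.   0.7  5.8] twist [ 0.0888 -0.0002  0.0008]
```

```bash
python3 -m crank '[{"gripper":0,"travel":[0,0.4,2],"twist":[0.03,0,0]},{"gripper":0,"travel":[0,0.3,2],"twist":[0.03,0,0]},{"gripper":0,"travel":[0,0,1.8],"twist":[0.028,0,0]},{"gripper":0,"travel":[0,0,0],"twist":[0,0,0]},{"gripper":0,"travel":[0,0,0],"twist":[0,0,0]}]'
python3 - <<'E'
from h import *
to(*goal(-76,67,0))
E
```

```text
time: 12.65
ee_pos: [0.5025, -0.2331, 0.0821]
tcp_rot: [180.0, 0.0, 89.0]
wrist_force: [2.2, -0.3, 0.1]
opening: 0.0104
grasp_force: 79.1
travel [ 0.1 -0.2  0.1] twist [0.0004 0.0001 0.0008]
```

The load is transferring to the seat, so I'll release and lift clear.

```bash
python3 -m crank '[{"gripper":40,"travel":[0,0,0],"twist":[0,0,0]},{"gripper":40,"travel":[0,0,0],"twist":[0,0,0]},{"gripper":40,"travel":[0,0,0],"twist":[0,0,0]},{"gripper":40,"travel":[0,0,-5],"twist":[0,0,0]},{"gripper":40,"travel":[0,0,-20],"twist":[0,0,0]},{"gripper":40,"travel":[0,0,-35],"twist":[0,0,0]},{"gripper":0,"travel":[0,40,-35],"twist":[0,0,0]},{"gripper":0,"travel":[0,50,0],"twist":[0,0,0]},{"gripper":0,"travel":[0,50,0],"twist":[0,0,0]},{"gripper":0,"travel":[0,0,0],"twist":[0,0,0]},{"gripper":0,"travel":[0,0,0],"twist":[0,0,0]}]'
python3 - <<'E'
from h import *
need(.6453,-.2355,.12)
T,S=bot.camera('top'),bot.camera('side')
cv2.imwrite('pics/T4.png',T[:,:,::-1]);cv2.imwrite('pics/S4.png',S[:,:,::-1])
t=T[190:350,360:520,::-1];s=S[150:270,340:490,::-1]
c=np.zeros((400,800,3),np.uint8);c[:,:400]=cv2.resize(t,(400,400),interpolation=2);c[:320,400:]=cv2.resize(s,(400,320),interpolation=2);cv2.imwrite('pics/t4.png',c)
E
```

```text
time: 14.02
ee_pos: [0.6418, -0.2353, 0.1768]
tcp_rot: [-180.0, -0.0, 89.0]
wrist_force: [-0.5, -0.4, -0.1]
opening: -0.0002
grasp_force: 0.0
t 14.03 pos [ 0.6418 -0.2353  0.1768] rot [-1.7996e+02 -1.0000e-02  8.9050e+01] q [-20.1  23.5  26.2  92.8  -0.   70.8] F [-0.5 -0.4 -0.1] open -0.0002 travel [-0.1  3.6 56.8]
```

View pics/t4.png

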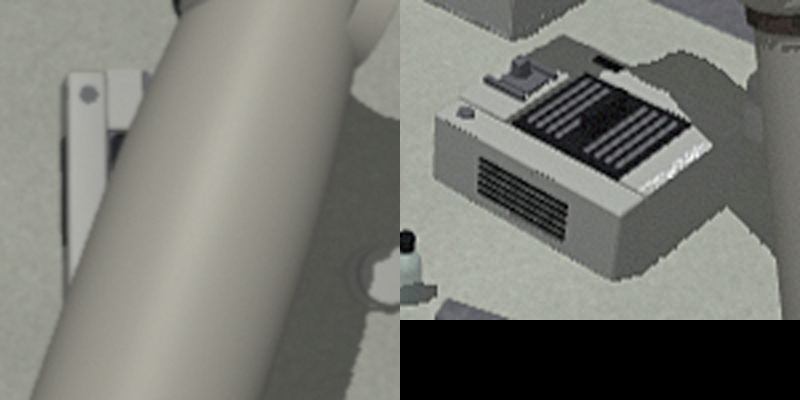

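The cassette lies flush in the well in the side view, with its tabs under the lip. The catch knob at crop (521,68) is still fully back. Next I'll locate the knob along x.

```bash
python3 - <<'E'
from h import *
e=np.radians(EY)
def loc(P): d=P[:2]-E0; return (np.array([np.cos(e)*d[0]+np.sin(e)*d[1],-np.sin(e)*d[0]+np.cos(e)*d[1]])*1e3).round(1)
print("knob side",loc(plane('side',(385.2,175.7),.093)))
u=lambda x,y:((x+.5)/4-.5+375,(y+.5)/4-.5+205)
print("knob top face",[loc(plane('top',u(*p),.102)) for p in((208,73),(242,73),(242,100),(208,100))])
print("catch plate",[loc(plane('top',u(*p),.084)) for p in((188,70),(245,131))])
to(*[np.r_[E0+[.142,-.0025],.090],bot and Ro.from_euler('xyz',[180,0,89],degrees=True)])
E
```

```text
knob side [93.3  2.4]
knob top face [array([102.6,   8.5]), array([102.5, -10.3]), array([87.4, -9.9]), array([87.4,  8.9])]
catch plate [array([107.2,  16.8]), array([ 72.4, -14.3])]
travel [ 0.1  2.9 88.1] twist [0.001  0.0004 0.0003]
```

```bash
python3 -m crank '[{"gripper":0,"travel":[0,1,30],"twist":[0,0,0]},{"gripper":0,"travel":[0,1,30],"twist":[0,0,0]},{"gripper":0,"travel":[0,0,18],"twist":[0,0,0]},{"gripper":0,"travel":[0,0,10],"twist":[0,0,0]},{"gripper":0,"travel":[0,-5,0],"twist":[0,0,0]},{"gripper":0,"travel":[0,-5,0],"twist":[0,0,0]},{"gripper":0,"travel":[0,-5,0],"twist":[0,0,0]},{"gripper":0,"travel":[0,0,0],"twist":[0,0,0]},{"gripper":0,"travel":[0,0,0],"twist":[0,0,0]}]'
for i in 1; do python3 -m crank '[{"gripper":0,"travel":[0,-3,0],"twist":[0,0,0]},{"gripper":0,"travel":[0,-3,0],"twist":[0,0,0]},{"gripper":0,"travel":[0,-2,0],"twist":[0,0,0]},{"gripper":0,"travel":[0,0,0],"twist":[0,0,0]}]'; done
```

```text
time: 15.25
ee_pos: [0.6292, -0.2352, 0.0893]
tcp_rot: [180.0, 0.0, 89.0]
wrist_force: [-1.7, 0.5, -0.4]
opening: 0.0001
grasp_force: 0.0
time: 15.75
ee_pos: [0.621, -0.235, 0.0891]
tcp_rot: [180.0, 0.0, 89.0]
wrist_force: [-0.3, 0.9, -0.1]
opening: -0.0003
grasp_force: 0.0
```

```bash
for i in 1 2 3; do python3 -m crank '[{"gripper":0,"travel":[0,-2,0],"twist":[0,0,0]},{"gripper":0,"travel":[0,-2,0],"twist":[0,0,0]},{"gripper":0,"travel":[0,-2,0],"twist":[0,0,0]},{"gripper":0,"travel":[0,0,0],"twist":[0,0,0]}]' | grep -E "ee_pos|wrist"; done
python3 - <<'E'
from h import *
s=bot.camera('side')[150:270,340:490,::-1]
cv2.imwrite('pics/t5.png',cv2.resize(s,(600,480),interpolation=2))
E
```

```text
ee_pos: [0.6149, -0.2349, 0.089]
wrist_force: [-0.0, 0.3, -0.3]
ee_pos: [0.6088, -0.2348, 0.089]
wrist_force: [0.7, 0.2, -0.1]
ee_pos: [0.6028, -0.2347, 0.089]
wrist_force: [-0.2, 0.1, -0.1]
```

View pics/t5.png

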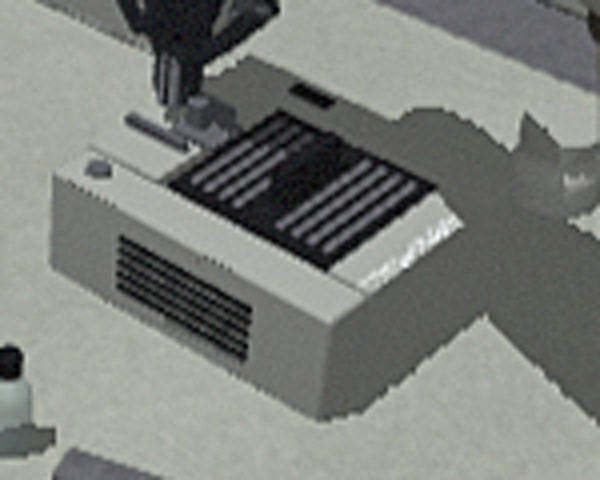

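The knob, now at about (200,108), has moved a few mm and the fingers are behind it. I'll keep pushing until it reaches the end stop.

```bash
for i in 1 2; do python3 -m crank '[{"gripper":0,"travel":[0,-2,0],"twist":[0,0,0]},{"gripper":0,"travel":[0,-2,0],"twist":[0,0,0]},{"gripper":0,"travel":[0,-1,0],"twist":[0,0,0]},{"gripper":0,"travel":[0,0,0],"twist":[0,0,0]}]' | grep -E "ee_pos|wrist"; done; for i in 1 2 ; do python3 -m crank '[{"gripper":0,"travel":[0,-1,0],"twist":[0,0,0]},{"gripper":0,"travel":[0,-1,0],"twist":[0,0,0]},{"gripper":0,"travel":[0,0,0],"twist":[0,0,0]}]' | grep -E "ee_pos|wrist"; done
python3 - <<'E'
from h import *
a=bot.camera('side')
g=lambda im:im
to(np.r_[E0,.09],Ro.from_euler('xyz',[180,0,89],degrees=True))
E
```

```text
ee_pos: [0.5979, -0.2347, 0.089]
wrist_force: [0.6, 0.4, -0.0]
ee_pos: [0.5965, -0.2346, 0.0894]
wrist_force: [18.2, -0.4, -6.9]
ee_pos: [0.5962, -0.2346, 0.0896]
wrist_force: [28.3, -1.4, -9.5]
ee_pos: [0.5959, -0.2346, 0.0897]
wrist_force: [36.4, -1.5, -13.3]
travel [  0.2 -93.6  -1.5] twist [0.0139 0.0007 0.0026]
```

The stop comes at about 22 mm of travel, which matches the end of the joint. I'll back off and check.

```bash
python3 -m crank '[{"gripper":0,"travel":[0,5,0],"twist":[0,0,0]},{"gripper":0,"travel":[0,15,0],"twist":[0,0,0]},{"gripper":0,"travel":[0,20,-20],"twist":[0,0,0]},{"gripper":0,"travel":[0,10,-50],"twist":[0,0,0]},{"gripper":0,"travel":[40,0,-40],"twist":[0,0,0]},{"gripper":0,"travel":[60,0,0],"twist":[0,0,0]},{"gripper":0,"travel":[60,0,0],"twist":[0,0,0]},{"gripper":0,"travel":[60,-20,0],"twist":[0,0,0]},{"gripper":0,"travel":[60,-20,0],"twist":[0,0,0]},{"gripper":0,"travel":[50,0,0],"twist":[0,0,0]},{"gripper":0,"travel":[0,0,0],"twist":[0,0,0]},{"gripper":0,"travel":[0,0,0],"twist":[0,0,0]}]'
python3 - <<'E'
from h import *
e=np.radians(EY)
T,S=bot.camera('top'),bot.camera('side')
t=T[200:330,370:500,::-1];s=S[150:270,340:490,::-1]
c=np.zeros((400,800,3),np.uint8);c[:,:400]=cv2.resize(t,(400,400),interpolation=2);c[:320,400:]=cv2.resize(s,(400,320),interpolation=2);cv2.imwrite('pics/t6.png',c)
E
```

```text
time: 20.6
ee_pos: [0.6049, 0.0937, 0.1989]
tcp_rot: [-180.0, 0.0, 89.1]
wrist_force: [0.0, 0.4, 0.1]
opening: -0.0
grasp_force: 0.0
```

View pics/t6.png

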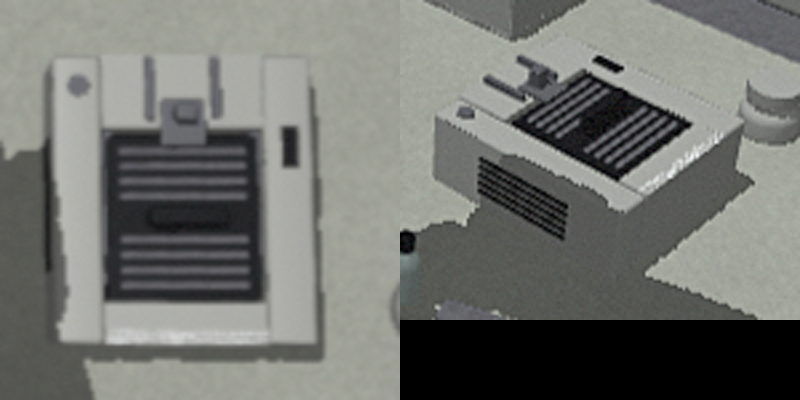

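The cassette is flush and the catch plate now covers its edge (top crop rows 97–144, well edge at 131). I'll measure the edge.

```bash
python3 - <<'E'
from h import *
k=400/130;u=lambda x,y:((x+.5)/k-.5+370,(y+.5)/k-.5+200)
for y in(97,144): print(((plane('top',u(183,y),.084)[:2]-E0)*1e3).round(1))
# other objects moved? compare with the first picture
a=cv2.imread('pics/top0.png');b=bot.camera('top')[:,:,::-1]
d=cv2.absdiff(a,b).max(2)
for n,(x,y) in dict(pa=(327,262),pb=(300,181),pc=(339,183),cream=(514,300),brush=(250,180),buf=(329,300),tum=(127,262)).items(): print(n,(d[y-12:y+12,x-12:x+12]>40).mean().round(2))
E
```

```text
[86.5 -1.1]
[51.9  0.3]
pa 0.64
pb 0.27
pc 0.0
cream 0.0
brush 0.3
buf 0.03
tum 0.0
```

```bash
python3 - <<'E'
from h import *
a=cv2.imread('pics/S4.png');b=bot.camera('side')[:,:,::-1].copy()
x0,y0=378,168; t=a[y0:y0+13,x0:x0+15]
r=cv2.matchTemplate(b[160:200,365:420],t,cv2.TM_CCOEFF_NORMED);_,v,_,p=cv2.minMaxLoc(r)
print(v,p[0]+365-x0,p[1]+160-y0)
e=np.radians(EY);ax=np.array([np.cos(e),np.sin(e)])
for tr in(0,18,20,22): print(tr,(proj('side',np.r_[E0+ax*(.095-tr/1e3),.093])-proj('side',np.r_[E0+ax*.095,.093])).round(1))
d=cv2.absdiff(cv2.imread('pics/side0.png'),b).max(2)
c=np.hstack([b[170:290,190:420]]);cv2.imwrite('pics/t7.png',cv2.resize(c,None,fx=3,fy=3))
E
```

```text
0.6809784770011902 26 19
0 [0. 0.]
18 [5.6 2.8]
20 [6.3 3.1]
22 [6.9 3.4]
```

View pics/t7.png

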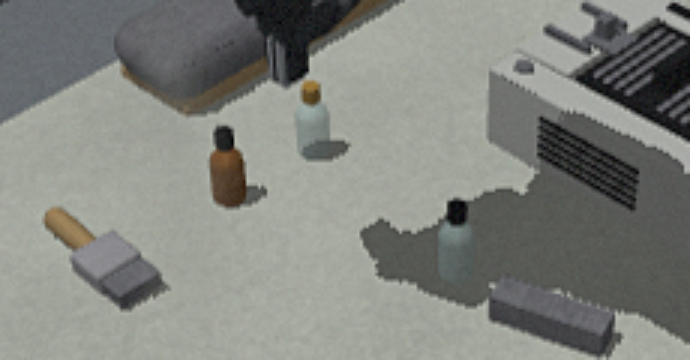

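All the bystanders stand as before. The knob has shifted by about (7.5, 2.6) px in the side view, consistent with the full 22 mm, and the push ended on a hard stop. I'm handing it in.

```bash
python3 -c "
from workcell import bot
print(bot.job_done())"
```

```text
the job is handed in; nothing more can be done
None
```

The cassette is hooked under the lip and lies flush in the well, the catch was pushed to its hard stop over the cassette's edge (about 20–22 mm by camera), and no bystander looks moved in the camera views; the job is handed in at about 21 s.

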